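# Put the glasses cases away by colour

## Robot

A 6-joint arm with a two-finger parallel gripper is mounted at the origin on the work surface. World frame = base frame: x ahead of the robot, y to its left, z up, the work surface at z = 0. Lengths are in m, angles in rad, forces in N, time in s.
With the tool pointing down it reaches from about 0.35 to 0.775 m from the base axis. Payload 5.5 kg.
Tool frame: the origin (TCP) lies on the centre line of the jaws, within the pads' length; the fingertips stand 25 mm ahead of it and the grasp point (between the pads) lies 6 mm ahead of it (finger_overhang is the distance from the TCP to the fingertips, in m); z points along the fingers, y is the line along which they close (so a half turn about z gives the same grasp; the last joint's range is limited). The gripper opens to 85 mm and grips with 20 to 120 N. Pads are 22 mm wide; open, the fingers measure 114 mm over their backs; the gripper's body (76 mm by 85 mm) begins 54 mm behind the grasp point. The pads swing forward as they close: fully open they stand 13 mm farther back than shut.
Start: joints at [1.054, 0.313, 0.046, 1.304, 0, 1.431], TCP at [0.212, 0.535, 0.256] pointing down, gripper open.
Joint ranges: [-2.76, 2.76], [-0.86, 1.69], [-1.03, 1.26], [-2.2, 2.34], [-1.47, 1.5], [-3.14, 3.14]. Speed limits (rad/s): [2.57, 2.57, 3.14, 3.14, 3.14, 3.14].

## Interface

Orientations are given as [roll, pitch, yaw] about the fixed x, y, z axes, in that order (R = Rz(yaw) Ry(pitch) Rx(roll)).
In Python, from bench import * gives the robot as it stands.
- The arm moves only by the tool drive_tool, never from a script. Its argument "deltas" is one flat list of numbers, 7 for each row, row after row: the shift along the tool's x, y, z in mm, then the turn, a rotation vector about the tool's x, y, z in rad, then the finger opening in mm, from 0 to 85.4. A call has 1 to 10 rows; each row is the pose to reach, as a shift and turn from the pose commanded when the call began, along the tool's axes at that moment; what a row does not reach only later rows make up. A row lasts 1/12 s, in which the tool goes at most 41.7 mm and 7.16 degrees, less where a joint would pass 70% of its speed; a pose out of reach is approached as far as the arm can. A call with a gripper value outside its range is refused whole. The fingers move at their own pace and stop on an object; "force" is the grip in N (left out, the last holds). Time passes only in rows, so rows that repeat a pose let the fingers close. It gives the time, the measured TCP pose, the force, the opening and the grip force at its end, in the units of the state.
- get_obs(): the state, without advancing time (a new reading comes with each control period).
- snapshot(name): name is "scene" or "top" or "wrist"; returns a dict with "img" (400x640x3 uint8, red, green, blue), "fx", "fy", "cx", "cy" (pixels), "R" (3x3) and "t" (3): a world point X has camera coordinates R X + t. Camera axes: x right, y down, z forward; pixel columns grow to the right and rows downward; lengths in m; the calibration is good to about 2 mm. A picture is of the moment at which its call begins. There is no depth.
- hand_in(): hands the job in; it is judged then, once.
Trained networks look in a picture, given as the dict that the camera call returned (one of the last four; its "shot" number tells which), for a name from the list of things; names that differ only in an ending like _2 or _b are one class to them, and where a whole thing is asked for, a point or a joint stands for the part that bears it (a point fixed in the world has none). Each returns a list of dicts, best first, with "score" (0 to 1); they miss things now and then, are a little off and sometimes report something else, mostly with a low value. They report only what shows in the picture. A call takes as long as a camera call. They do not tell look-alikes from the thing itself.
- find_in(name, picture): "location" ([column, row] in pixels, amid what is visible of it).
- trace(name, picture): "mask" (400x640 bool, what is visible of it) and "location" ([column, row] in pixels, amid what is visible of it).
The state is a dict: "clock": time; "qpos": joint angles; "dq": joint speeds; "tau": joint torques, N m; "eef_pos": TCP position; "ee_rot": TCP orientation; "wrist_force": force on the tool from outside, world axes, zero at the start; "ft_torque": the same for the moment, N m; "opening": finger opening in m; "gripper_force": force on a finger pad.
Only numpy, scipy, OpenCV 4.12 (cv2) and the standard library are available. Lean on these libraries where they do the work, as an engineer would, in place of code of your own. Each camera call takes 0.05 s, during which the arm holds its last target. There are 200 camera calls.

## Task

Put the green and the orange glasses cases away, each in the cubby whose top has its own colour, pushed in lengthways until it meets the back. The rests let you take a case only by its middle and the cubbies are too low to let a hand in, so one grip will not do for both. Leave the blue case, the coin cup, the tealight holder and the key fob as they are.

Things in the scene. Friction and masses are not known exactly. Their poses are not given: they have to be found in the camera images.
- case_green: Hard green glasses case, 150 x 50 x 34 mm (its x, y, z), a plain rounded box, the two ends alike, about 130 g, with dark seam; origin at the centre of its underside, x along its length, z up. Starts lying in one of the two wooden rests.
- case_orange: Hard orange glasses case, 150 x 50 x 34 mm (its x, y, z), a plain rounded box, the two ends alike, about 130 g, with dark seam; origin at the centre of its underside, x along its length, z up. Starts lying in the other rest.
- case_blue: Hard blue glasses case, 150 x 50 x 34 mm (its x, y, z), a plain rounded box, the two ends alike, about 130 g, with dark seam; origin at the centre of its underside, x along its length, z up. Already put away in the blue cubby; leave it.
- rest_a: Fixed light-wood rest holding one case: a trough 170 x 74 x 44 mm (x, y, z), inside 158 x 58 mm, floor 6 mm thick. Its walls rise 4 mm above the case except at a 44 mm long finger gap in the middle of both long sides, so the case can be gripped only at its middle, across its 50 mm width, and lifted straight out. Origin: centre of its underside, x along the trough.
- rest_b: Fixed light-wood rest holding one case: a trough 170 x 74 x 44 mm (x, y, z), inside 158 x 58 mm, floor 6 mm thick. Its walls rise 4 mm above the case except at a 44 mm long finger gap in the middle of both long sides, so the case can be gripped only at its middle, across its 50 mm width, and lifted straight out. Origin: centre of its underside, x along the trough.
- cubby_green: Fixed cubby with its roof in green: 118 x 82 x 54 mm (x, y, z); floor and roof 5, side and back walls 8 mm thick; inside 66 wide, 44 high, 110 mm deep. Open only at its -x end. Origin: centre of its underside, 35 mm above the work surface; mouth at x = -59 mm, back wall's face at x = 51 mm, floor at z = 5 mm. A case pushed home has its centre at x = -24 mm, its tail 40 mm out.
- cubby_orange: Fixed cubby with its roof in orange: 118 x 82 x 54 mm (x, y, z); floor and roof 5, side and back walls 8 mm thick; inside 66 wide, 44 high, 110 mm deep. Open only at its -x end. Origin: centre of its underside, 35 mm above the work surface; mouth at x = -59 mm, back wall's face at x = 51 mm, floor at z = 5 mm. A case pushed home has its centre at x = -24 mm, its tail 40 mm out.
- cubby_blue: Fixed cubby with its roof in blue: 118 x 82 x 54 mm (x, y, z); floor and roof 5, side and back walls 8 mm thick; inside 66 wide, 44 high, 110 mm deep. Open only at its -x end. Origin: centre of its underside, 35 mm above the work surface; mouth at x = -59 mm, back wall's face at x = 51 mm, floor at z = 5 mm. A case pushed home has its centre at x = -24 mm, its tail 40 mm out.
- dock: Fixed white dock: a plinth 118 x 370 x 35 mm (x, y, z) with the three cubbies on it, 115 mm apart, order varying, mouths flush with its front (-x). Behind it (+x) a charging bay with sliding panel and cream phone stand, up to 115 mm high. Origin: centre of the plinth's underside on the work surface; x away from the robot, as the cubbies' x. A case let go less than half inside a cubby tips out.
- landing (a point): Point on the work surface 136 mm before the middle of the dock's front, centre of a clear patch at least 160 mm (along dock x) by 130 mm where a case can be set down; its axes are the dock's. Nothing stands above the cubbies' roofs, 89 mm above the work surface.
- coin_cup: Loose copper coin cup, 72 mm across, 70 mm high, origin at the centre of its underside. Leave alone.
- tealight: Loose smoked-glass tealight holder, 76 mm across, 60 mm high, origin at the centre of its underside. Leave alone.
- key_fob: Loose green enamel key fob, 60 x 34 x 8 mm, with wire ring, origin at the centre of its underside. Not part of the sorting; leave alone.
Things that resemble listed ones, but are neither listed nor needed, are in the scene too. Several things have the shape of the case_green; the one meant has the colours described above.

How it is judged:
At the end, for the whole second after the job is handed in: The green case lies flat and still in the green cubby and the orange case in the orange cubby, each lengthways, resting on the cubby's floor and no more than 14 mm short of the back wall; the blue case, cup, tealight holder and fob are within 30 mm of where they began (x of case_green in the frame of cubby_green between -0.038 and -0.012 m and y of case_green in the frame of cubby_green between -0.014 and 0.014 m and z of case_green in the frame of cubby_green between -0.002 and 0.013 m and angle between the x axis of case_green and the x axis of cubby_green, either way round below 0.2 rad and linear speed of each of case_green, case_orange below 0.02 m/s and x of case_orange in the frame of cubby_orange between -0.038 and -0.012 m and y of case_orange in the frame of cubby_orange between -0.014 and 0.014 m and z of case_orange in the frame of cubby_orange between -0.002 and 0.013 m and angle between the x axis of case_orange and the x axis of cubby_orange, either way round below 0.2 rad and distance of each of case_blue, coin_cup, tealight, key_fob from where it was at the start of the episode below 0.03 m); the robot touches nothing.
It fails at once if the blue case is shifted by more than 30 mm (distance of case_blue from where it was at the start of the episode above 0.03 m).
It fails at once if the coin cup is shifted by more than 30 mm (distance of coin_cup from where it was at the start of the episode above 0.03 m).
It fails at once if the tealight holder is shifted by more than 30 mm (distance of tealight from where it was at the start of the episode above 0.03 m).
It fails at once if the key fob is shifted by more than 30 mm (distance of key_fob from where it was at the start of the episode above 0.03 m).
It fails at once if the cup or the tealight holder is tipped over (angle between any of coin_cup, tealight's own z axis and vertical above 0.5 rad).
It also fails if it takes over 67 s, if anything falls off the work surface, if the arm or the gripper's body presses on something with over 40 N, if the wrist force passes 120 N, or if a joint passes its speed limit or range.

## Working session

There is one attempt and no reset: what is moved stays moved. The work goes in short steps, Python scripts to look and compute and a tool call to move; the robot and the scene stay as the last step left them, time stands still between calls to the robot, and variables do not carry over. Pictures are saved under pics/ and viewed, at most 10 in all, crops included, and the job is handed in when it is done.

Besides the shell and the picture viewer there is one more tool, called after "Call:" by a JSON object that holds its "op" and its "data". drive_tool: Moves the arm, as the interface text tells. Its arguments: {"type":"object","properties":{"deltas":{"type":"array","items":{"type":"number"}},"force":{"type":"number"}},"required":["deltas"]}

```bash
mkdir -p pics; ls; python3 - <<'E'
from bench import *
import cv2,numpy as np
o=get_obs();print(o['clock'],o['eef_pos'],o['ee_rot'],o['opening'])
for n in ["top","scene"]:
    s=snapshot(n);cv2.imwrite(f"pics/{n}0.png",s["img"][:,:,::-1])
    print(n,s["fx"],s["fy"],s["cx"],s["cy"],np.round(s["R"],3).tolist(),np.round(s["t"],3))
    for k in ["case_green","rest_a","cubby_green","dock","coin_cup","tealight","key_fob"]:
        print(k,[(np.round(d["location"]).tolist(),round(d["score"],2)) for d in find_in(k,s)])
E
```

```text
pics
0.0 [0.21135197 0.53422414 0.25538519] [-3.13972785e+00 -2.24541660e-04  2.76478225e+00] 0.0856139225479268
top 388.1378330797414 388.1378330797414 318.6560307945294 203.03831824594062 [[-0.018, -1.0, -0.017], [-0.995, 0.02, -0.093], [0.094, 0.015, -0.995]] [-0.019  0.587  1.   ]
case_green [([418.0, 252.0], 0.87), ([408.0, 256.0], 0.72), ([485.0, 257.0], 0.63)]
rest_a [([408.0, 253.0], 0.96), ([214.0, 268.0], 0.9)]
cubby_green [([253.0, 168.0], 0.91)]
dock [([293.0, 118.0], 0.96)]
coin_cup [([167.0, 164.0], 0.88)]
tealight [([442.0, 179.0], 0.69), ([296.0, 161.0], 0.47)]
key_fob [([478.0, 190.0], 0.54), ([294.0, 118.0], 0.52)]
scene 361.4709045584117 361.4709045584117 322.42020615379664 194.89171413462333 [[-0.735, 0.678, 0.009], [0.478, 0.528, -0.702], [-0.48, -0.512, -0.712]] [ 0.436 -0.215  1.292]
case_green [([298.0, 144.0], 0.86), ([268.0, 123.0], 0.65)]
rest_a [([438.0, 251.0], 0.81), ([294.0, 153.0], 0.57)]
cubby_green [([436.0, 241.0], 0.7), ([334.0, 252.0], 0.58)]
dock [([274.0, 275.0], 0.91)]
coin_cup [([271.0, 276.0], 0.74)]
tealight [([236.0, 157.0], 0.59)]
key_fob [([223.0, 145.0], 0.48)]
```

View pics/top0.png

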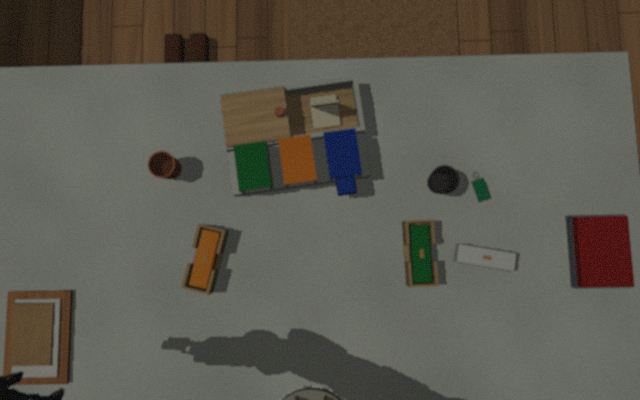

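View pics/scene0.png

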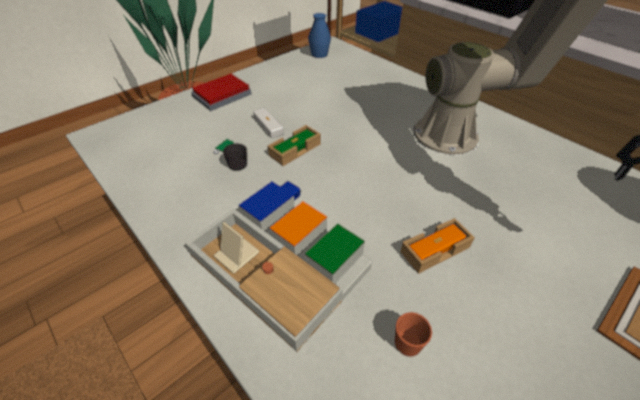

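The top view shows these, by pixel:
- Green case in its rest at (421,253), orange case in its rest at (206,259).
- Cubbies green (253,167), orange (297,160) and blue (343,154, with the blue case's tail at 346,186).
- Cup (164,165), tealight (443,180), fob (482,189).
- Case-shaped candidates: green (421,253), orange (206,259), blue (346,186) and a white look-alike (486,257). The two in the rests fit by colour and rest.

Next I measure and make one enlarged crop.

```bash
cat > h.py <<'E'
from bench import *
import cv2,numpy as np
def proj(s,X): 
    c=np.asarray(X)@np.array(s["R"]).T+s["t"]; return np.stack([s["fx"]*c[...,0]/c[...,2]+s["cx"],s["fy"]*c[...,1]/c[...,2]+s["cy"]],-1)
def plane(s,p,z):
    p=np.atleast_2d(np.asarray(p,float)); R=np.array(s["R"]);C=-R.T@s["t"]
    d=np.c_[(p[:,0]-s["cx"])/s["fx"],(p[:,1]-s["cy"])/s["fy"],np.ones(len(p))]@R
    return (C+d*((z-C[2])/d[:,2])[:,None])[:,:2]
HUE={"green":(45,85),"orange":(5,20),"blue":(105,130)}
def blob(s,col,uv,z,r=45,smin=140,vmin=40):
    hsv=cv2.cvtColor(s["img"],cv2.COLOR_RGB2HSV);lo,hi=HUE[col]
    m=cv2.inRange(hsv,(lo,smin,vmin),(hi,255,255))
    w=np.zeros_like(m);cv2.circle(w,tuple(int(v) for v in uv),r,255,-1);m&=w
    m=cv2.morphologyEx(m,cv2.MORPH_CLOSE,np.ones((7,7)))
    n,l,st,_=cv2.connectedComponentsWithStats(m);k=1+np.argmax(st[1:,4])
    c=max(cv2.findContours((l==k).astype(np.uint8),0,1)[0],key=cv2.contourArea)[:,0]
    return rect(plane(s,c,z))
def rect(P):
    (c,wh,a)=cv2.minAreaRect((P*1000).astype(np.float32))
    if wh[0]<wh[1]: wh=wh[::-1];a+=90
    return np.round(c,1),np.round(wh,1),round((a+90)%180-90,1)
E
python3 - <<'E'
from h import *
s=snapshot("top")
print("caseG",blob(s,"green",(421,253),.04));print("caseO",blob(s,"orange",(206,259),.04))
print("cubG",blob(s,"green",(253,167),.089,30));print("cubO",blob(s,"orange",(297,160),.089,30,180));print("cubB",blob(s,"blue",(343,154),.089,45))
for d in trace("rest_a",s)[:2]:
    c=max(cv2.findContours(d["mask"].astype(np.uint8),0,1)[0],key=cv2.contourArea)[:,0];print("rest",d["location"],rect(plane(s,c,.044)))
im=s["img"][130:310,150:530,::-1];cv2.imwrite("pics/crop.png",cv2.resize(im,None,fx=2.1,fy=2.1,interpolation=2))
E
```

```text
caseG (array([ 450.9, -289.9]), array([146.6,  49.8]), 0.7)
caseO (array([446.5, 265.3]), array([154.7,  67.8]), -15.8)
cubG (array([678.6, 133.4]), array([114.9,  79.4]), 7.2)
cubO (array([693.5,  21.3]), array([116.4,  79.5]), 7.1)
cubB (array([684. , -95.5]), array([159.4,  79.6]), 7.0)
rest [215.0, 263.2] (array([444.9, 266.2]), array([173.4,  87.9]), -13.7)
```

View pics/crop.png

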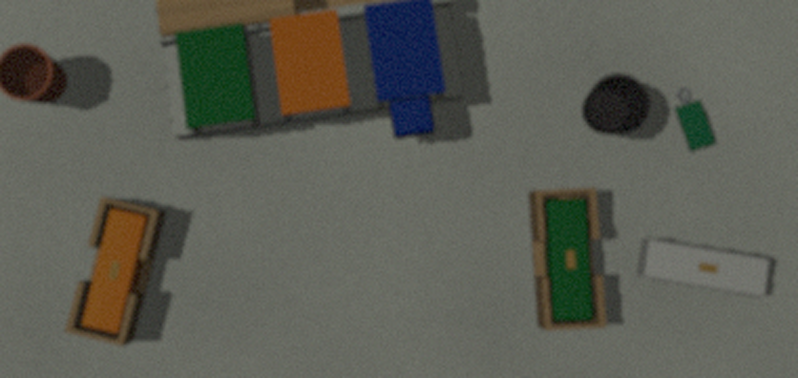

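The crop confirms the targets: orange case in the left rest (crop 115,272) and green case in the right rest (570,260), both with the seam clasp. The other box is white. Next I move above the orange case.

```bash
cat >> h.py <<'E'
from scipy.spatial.transform import Rotation as Ro
def rel(x,y,z,yawdeg,tilt=0):
    """mm, deg -> tool-frame delta from measured pose"""
    o=get_obs();R=Ro.from_euler("xyz",o["ee_rot"]);T=Ro.from_euler("xyz",[180,tilt,yawdeg],degrees=True)
    print("now",np.round(np.array(o["eef_pos"])*1000,1),np.round(np.degrees(o["ee_rot"]),2),"t",round(o["clock"],2),"open",round(o["opening"],4),"gf",o["gripper_force"],"F",np.round(o["wrist_force"],1))
    print("delta",np.round(R.inv().apply(np.array([x,y,z])-np.array(o["eef_pos"])*1000),1),np.round((R.inv()*T).as_rotvec(),3))
E
python3 - <<'E'
from h import *
s=snapshot("top")
for smin in(170,190,205,220):print("caseO",smin,blob(s,"orange",(206,259),.04,45,smin))
rel(446,266,200,165)
E
```

```text
caseO 170 (array([445.7, 265.3]), array([152. ,  60.8]), -13.0)
caseO 190 (array([445.7, 265.3]), array([152. ,  60.8]), -13.0)
caseO 205 (array([446.4, 268.4]), array([152. ,  54.2]), -13.0)
caseO 220 (array([494.2, 259.3]), array([53.4, 50.5]), -13.1)
now [211.6 534.7 256.3] [179.99   0.   158.41] t 0.95 open 0.0854 gf 0.0 F [ 0.1 -0.  -0.4]
delta [-316.8 -163.6   56.3] [ 0.     0.    -0.115]
```

Call:
{"op": "drive_tool", "data": {"deltas": [-40,-20,0,0,0,-0.05,85,-80,-40,0,0,0,-0.1,85,-120,-60,10,0,0,-0.15,85,-160,-80,20,0,0,-0.15,85,-200,-100,30,0,0,-0.15,85,-240,-124,40,0,0,-0.15,85,-280,-145,50,0,0,-0.15,85,-317,-163,56,0,0,-0.15,85,-317,-163,56,0,0,-0.15,85,-317,-163,56,0,0,-0.15,85]}}

```text
clock: 1.78
eef_pos: [0.4494, 0.2627, 0.1992]
ee_rot: [-3.14, 0.001, 2.909]
wrist_force: [-0.0, 0.0, 0.4]
opening: 0.085
gripper_force: 0.0
```

```bash
python3 - <<'E'
from h import *
s=snapshot("wrist");cv2.imwrite("pics/w1.png",s["img"][:,:,::-1])
uv=proj(s,[.4463,.267,.04]);print(uv)
for sm in(150,180,200,220):print(blob(s,"orange",uv,.04,200,sm))
for d in trace("rest_a",s)[:2]:
    c=max(cv2.findContours(d["mask"].astype(np.uint8),0,1)[0],key=cv2.contourArea)[:,0];print("rest",d["location"],rect(plane(s,c,.044)))
rel(446,267,38,167)
E
```

```text
[322.61926796 178.47559127]
(array([448. , 269.8]), array([149.2,  54.8]), -12.6)
(array([448. , 268.2]), array([148. ,  49.6]), -13.4)
(array([447.5, 268.2]), array([147. ,  49.1]), -13.5)
(array([447.5, 268.3]), array([146.9,  48.4]), -13.4)
rest [353.8, 161.7] (array([448.9, 270. ]), array([171.7,  75.6]), -14.4)
now [446.9 265.5 200.1] [-1.8000e+02 -5.0000e-02  1.6684e+02] t 1.88 open 0.0852 gf 0.0 F [-0.8 -0.7  1. ]
delta [  1.    1.2 162.1] [-0.    -0.001 -0.003]
```

View pics/w1.png

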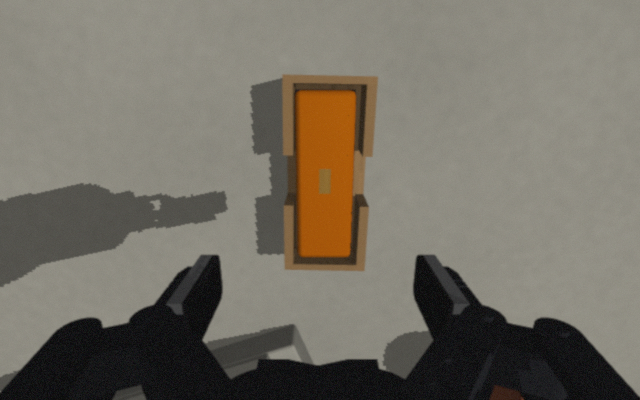

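Wrist view: the orange case is centred in its rest at about (325,175), with finger gaps to both sides at (292,175) and (360,175). I'll go down and grip.

Call:
{"op": "drive_tool", "data": {"deltas": [0,3,40,0,0,0,85,0,3,80,0,0,0,85,0,3,110,0,0,0,85,0,3,135,0,0,0,85,0,3,150,0,0,0,85,0,3,162,0,0,0,85,0,3,162,0,0,0,75,0,3,162,0,0,0,65,0,3,162,0,0,0,55,0,3,162,0,0,0,45], "force": 60}}

```text
clock: 2.72
eef_pos: [0.4479, 0.2704, 0.0401]
ee_rot: [3.14, 0.002, 2.916]
wrist_force: [-0.3, -0.4, -1.3]
opening: 0.0486
gripper_force: 62.9
```

Call:
{"op": "drive_tool", "data": {"deltas": [0,0,0,0,0,0,40,0,0,0,0,0,0,40,0,0,0,0,0,0,40,0,0,0,0,0,0,40], "force": 60}}

```text
clock: 3.05
eef_pos: [0.448, 0.2703, 0.0399]
ee_rot: [3.139, 0.002, 2.915]
wrist_force: [-1.0, 1.5, 7.1]
opening: 0.0492
gripper_force: 64.0
```

```bash
python3 - <<'E'
from h import *
rel(500,-2,60,187)
E
```

```text
now [448.  270.3  39.9] [1.7986e+02 1.1000e-01 1.6703e+02] t 3.05 open 0.0492 gf 64.04261469841003 F [-1.   1.5  7.1]
delta [-111.8 -253.6  -20.5] [ 0.002  0.002 -0.349]
```

Call:
{"op": "drive_tool", "data": {"deltas": [0,0,-35,0,0,0,40,0,0,-70,0,0,0,40,-10,-25,-70,0,0,-0.05,40,-25,-60,-70,0,0,-0.15,40,-41,-97,-70,0,0,-0.25,40,-57,-134,-70,0,0,-0.35,40,-72,-170,-70,0,0,-0.35,40,-88,-205,-65,0,0,-0.35,40,-102,-235,-55,0,0,-0.35,40,-112,-253,-45,0,0,-0.35,40]}}

```text
clock: 3.88
eef_pos: [0.5004, -0.0057, 0.084]
ee_rot: [-3.14, 0.002, -3.021]
wrist_force: [0.5, 0.8, -0.4]
opening: 0.0491
gripper_force: 64.5
```

```bash
python3 - <<'E'
from h import *
s=snapshot("top")
print("cubG",blob(s,"green",(253,167),.089,30));print("cubO",blob(s,"orange",(297,160),.089,30,180))
s=snapshot("scene")
print("cubG",blob(s,"green",(335,250),.089,35));print("cubO",blob(s,"orange",(300,227),.089,35,180));print("caseG",blob(s,"green",(295,143),.04,30))
s=snapshot("wrist");cv2.imwrite("pics/w2.png",s["img"][:,:,::-1])
for n,c in(("green",(.6786,.1334,.089)),("orange",(.6935,.0213,.089))):
    u=proj(s,c);print(n,u);
    try: print(blob(s,n,u,.089,150,180))
    except Exception as e: print(e)
rel(500,-2,60,187)
E
```

```text
cubG (array([678.7, 133.4]), array([114.4,  79.2]), 7.9)
cubO (array([693.4,  21.4]), array([116.4,  79. ]), 6.6)
cubG (array([681.2, 135.7]), array([114.2,  78.9]), 7.2)
cubO (array([694.7,  21.6]), array([116.5,  82.2]), 7.0)
caseG (array([ 450.3, -276.9]), array([146.7,  69.4]), 1.9)
green [525.13532187 593.26531481]
attempt to get argmax of an empty sequence
orange [325.17839334 594.91651219]
attempt to get argmax of an empty sequence
now [499.1  -3.8  82.9] [ 1.7997e+02 -4.0000e-02 -1.7315e+02] t 4.03 open 0.0488 gf 64.44106936454773 F [-0.2  0.4 -1. ]
delta [-1.1  1.7 22.9] [ 0.    -0.001 -0.003]
```

View pics/w2.png

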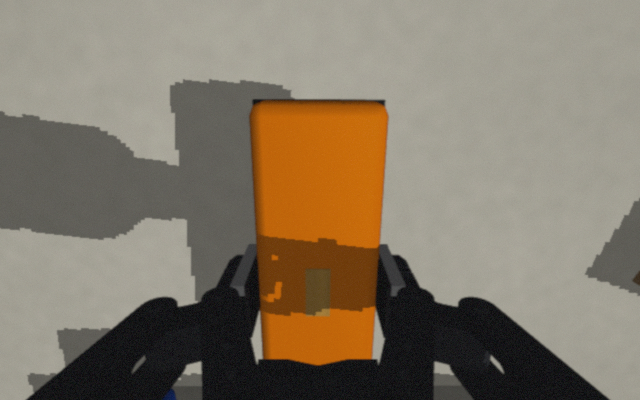

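Wrist view: the case is held square between the pads, with its tail end at rows 100 to 360 and nothing under it. I'll set it down and regrip at the tail.

Call:
{"op": "drive_tool", "data": {"deltas": [0,0,25,0,0,0,40,0,0,40,0,0,0,40,0,0,46,0,0,0,40,0,0,48,0,0,0,40,0,0,48,0,0,0,40,0,0,48,0,0,0,60,0,0,48,0,0,0,80,0,0,48,0,0,0,80,0,0,48,0,0,0,80]}}

```text
clock: 4.78
eef_pos: [0.5, -0.0023, 0.0361]
ee_rot: [-3.141, 0.002, -3.018]
wrist_force: [0.5, 0.3, 0.5]
opening: 0.0799
gripper_force: 0.0
```

```bash
python3 - <<'E'
from h import *
s=snapshot("wrist")
for sm in (150,200):
  try: print(blob(s,"orange",(318,220),.034,200,sm))
  except Exception as e: print(e)
s=snapshot("top");print(blob(s,"orange",proj(s,[.5,0,.034]),.034,40,180))
rel(441,-11,36,187)
E
```

```text
(array([483.3,  -4.2]), array([115.7,  47.7]), 6.6)
(array([483.3,  -4.2]), array([115.6,  47.4]), 6.5)Traceback (most recent call last):
  File "<stdin>", line 6, in <module>
  File "h.py", line 15, in blob
    n,l,st,_=cv2.connectedComponentsWithStats(m);k=1+np.argmax(st[1:,4])
                                                     ~~~~~~~~~^^^^^^^^^^
    return _wrapfunc(a, 'argmax', axis=axis, out=out, **kwds)
    return bound(*args, **kwds)
ValueError: attempt to get argmax of an empty sequence
```

Call:
{"op": "drive_tool", "data": {"deltas": [20,0,0,0,0,0,80,40,0,0,0,0,0,80,58,0,0,0,0,0,80,58,0,0,0,0,0,70,58,0,0,0,0,0,60,58,0,0,0,0,0,40,58,0,0,0,0,0,40,58,0,0,0,0,0,40], "force": 80}}

```text
clock: 5.55
eef_pos: [0.4434, -0.0097, 0.0362]
ee_rot: [-3.141, 0.002, -3.018]
wrist_force: [-3.3, 0.1, 8.2]
opening: 0.0485
gripper_force: 83.1
```

Call:
{"op": "drive_tool", "data": {"deltas": [0,0,-15,0,0,0,40,0,0,-30,0,0,0,40,0,0,-45,0,0,0,40,0,0,-45,0,0,0,40]}}

```text
clock: 5.88
eef_pos: [0.4451, -0.0099, 0.0828]
ee_rot: [-3.14, 0.005, -3.018]
wrist_force: [0.7, -0.2, -1.0]
opening: 0.0482
gripper_force: 82.7
```

```bash
python3 - <<'E'
from h import *
s=snapshot("wrist");cv2.imwrite("pics/w3.png",s["img"][:,:,::-1])
s=snapshot("scene");cv2.imwrite("pics/s3.png",cv2.resize(s["img"][150:330,230:470,::-1],None,fx=3.3,fy=3.3))
a=np.radians(7);u=np.array([np.cos(a),np.sin(a)])
g=np.array([694.,21.5])-83*u; print(g, g-75*u)
rel(*(g-75*u),81,187);rel(*g,81,187)
E
```

```text
[611.61866941  11.3848445 ] [537.17770804   2.24464374]
now [443.2  -9.6  80.5] [-1.7996e+02  1.3000e-01 -1.7293e+02] t 5.98 open 0.0485 gf 82.73187518119812 F [ 0.2  0.7 -0.9]
delta [-94.7   0.2  -0.3] [-0.001  0.002  0.001]
now [443.2  -9.6  80.5] [-1.7996e+02  1.3000e-01 -1.7293e+02] t 5.98 open 0.0485 gf 82.73187518119812 F [ 0.2  0.7 -0.9]
delta [-1.697e+02  1.000e-01 -1.000e-01] [-0.001  0.002  0.001]
```

View pics/s3.png

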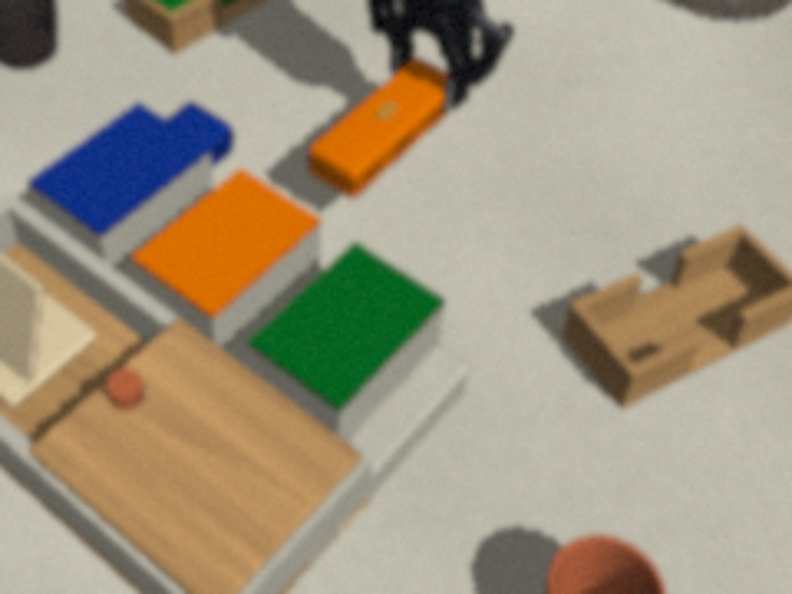

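The scene view shows the orange case held level by its tail at crop (380,120), in line with the orange cubby at (235,240). I'll insert it.

Call:
{"op": "drive_tool", "data": {"deltas": [-25,0,0,0,0,0,40,-45,0,0,0,0,0,40,-60,0,0,0,0,0,40,-70,0,0,0,0,0,40,-80,0,0,0,0,0,40,-90,0,0,0,0,0,40,-100,0,0,0,0,0,40]}}

```text
clock: 6.57
eef_pos: [0.5407, 0.0031, 0.0793]
ee_rot: [3.141, -0.002, -3.018]
wrist_force: [-1.0, 0.0, -1.8]
opening: 0.0486
gripper_force: 82.7
```

Call:
{"op": "drive_tool", "data": {"deltas": [-15,0,0,0,0,0,40,-30,0,0,0,0,0,40,-42,0,0,0,0,0,40,-52,0,0,0,0,0,40,-57,0,0,0,0,0,40,-60,0,0,0,0,0,40,-60,0,0,0,0,0,40]}}

```text
clock: 7.15
eef_pos: [0.6004, 0.0103, 0.0797]
ee_rot: [3.141, -0.001, -3.018]
wrist_force: [0.5, 0.0, -0.3]
opening: 0.0482
gripper_force: 82.7
```

Call:
{"op": "drive_tool", "data": {"deltas": [-3,0,1,0,0,0,40,-6,0,2,0,0,0,40,-8,0,3,0,0,0,40,-9,0,3,0,0,0,40,-10,0,3,0,0,0,40,-10,0,3,0,0,0,40]}}

```text
clock: 7.65
eef_pos: [0.6106, 0.0115, 0.0774]
ee_rot: [3.142, 0.0, -3.018]
wrist_force: [-0.4, 0.3, -0.2]
opening: 0.0486
gripper_force: 82.7
```

Call:
{"op": "drive_tool", "data": {"deltas": [-1,0,0,0,0,0,40,-2,0,0,0,0,0,40,-2,0,0,0,0,0,40]}}

```text
clock: 7.9
eef_pos: [0.6124, 0.0117, 0.0773]
ee_rot: [3.142, -0.0, -3.018]
wrist_force: [-0.4, 0.4, -1.4]
opening: 0.0487
gripper_force: 82.7
```

Call:
{"op": "drive_tool", "data": {"deltas": [-1,0,0,0,0,0,40,-2,0,0,0,0,0,40,-2,0,0,0,0,0,40]}}

```text
clock: 8.15
eef_pos: [0.6125, 0.0119, 0.0768]
ee_rot: [3.141, -0.004, -3.019]
wrist_force: [-5.2, -1.2, 2.1]
opening: 0.0483
gripper_force: 83.0
```

Call:
{"op": "drive_tool", "data": {"deltas": [-1,0,0,0,0,0,40,-2,0,0,0,0,0,40,-2,0,0,0,0,0,40]}}

```text
clock: 8.4
eef_pos: [0.6126, 0.012, 0.0765]
ee_rot: [3.141, -0.008, -3.019]
wrist_force: [-11.0, -1.8, 4.8]
opening: 0.0485
gripper_force: 83.4
```

The case meets the back wall at 11 N. I'll ease off, release and withdraw.

Call:
{"op": "drive_tool", "data": {"deltas": [3,0,0,0,0,0,40,3,0,1,0,0,0,40,3,0,1,0,0,0,55,3,0,1,0,0,0,70,3,0,1,0,0,0,82,3,0,1,0,0,0,82,40,0,-10,0,0,0,82,80,0,-40,0,0,0,82,80,0,-80,0,0,0,82,80,0,-80,0,0,0,82]}}

```text
clock: 9.23
eef_pos: [0.5365, 0.0023, 0.1622]
ee_rot: [-3.141, 0.004, -3.019]
wrist_force: [1.8, -0.3, -0.3]
opening: 0.082
gripper_force: 0.0
```

```bash
python3 - <<'E'
from h import *
s=snapshot("top")
print("caseG",blob(s,"green",(421,253),.04))
s=snapshot("scene");cv2.imwrite("pics/s4.png",cv2.resize(s["img"][120:330,200:470,::-1],None,fx=2.8,fy=2.8))
rel(450.6,-288,200,181)
E
```

```text
caseG (array([ 449.3, -290. ]), array([143.6,  49.1]), 1.5)
now [538.8   2.1 160.1] [-179.91    0.35 -172.95] t 9.33 open 0.0819 gf 0.0 F [-0.1  0.1 -0.1]
delta [ 122.9 -277.1  -40.3] [-0.001  0.006  0.106]
```

View pics/s4.png

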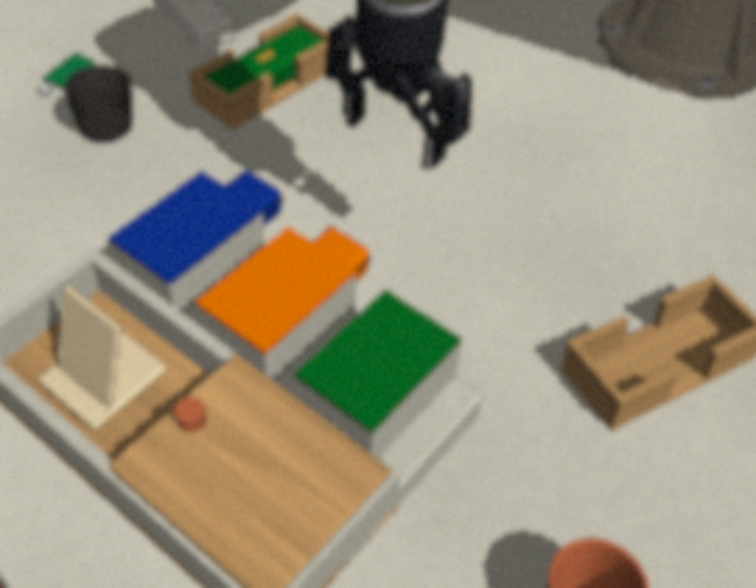

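The orange case sits in its cubby with its tail out (crop 340,250), like the blue one. Now to the green case.

Call:
{"op": "drive_tool", "data": {"deltas": [15,-35,-10,0,0,0.03,85,30,-70,-20,0,0,0.06,85,45,-105,-30,0,0,0.1,85,60,-140,-40,0,0,0.1,85,75,-175,-40,0,0,0.1,85,90,-210,-40,0,0,0.1,85,107,-245,-40,0,0,0.1,85,123,-277,-40,0,0,0.1,85,123,-277,-40,0,0,0.1,85,123,-277,-40,0,0,0.1,85]}}

```text
clock: 10.17
eef_pos: [0.4486, -0.2896, 0.196]
ee_rot: [3.141, -0.0, -3.122]
wrist_force: [0.2, 0.7, -0.3]
opening: 0.0853
gripper_force: 0.0
```

```bash
python3 - <<'E'
from h import *
s=snapshot("wrist");uv=proj(s,[.4506,-.289,.04])
for sm in(150,180,200):print(blob(s,"green",uv,.04,200,sm))
for d in trace("rest_a",s)[:2]:
    c=max(cv2.findContours(d["mask"].astype(np.uint8),0,1)[0],key=cv2.contourArea)[:,0];print("rest",d["location"],rect(plane(s,c,.044)))
rel(450.6,-289,40,181)
E
```

```text
(array([ 451.3, -293.3]), array([147.5,  48.3]), 0.9)
(array([ 450.8, -293.6]), array([146.4,  47.7]), 1.0)
(array([ 450.8, -293.4]), array([146.4,  47.2]), 0.9)
rest [341.7, 177.4] (array([ 453.6, -291.9]), array([171.3,  75. ]), 1.7)
now [ 449.1 -287.3  196.3] [ 1.7992e+02 -4.0000e-02 -1.7868e+02] t 10.27 open 0.0847 gf 0.0 F [ 0.9  0.5 -0. ]
delta [ -1.6  -2.  156.3] [ 0.001 -0.001  0.006]
```

Call:
{"op": "drive_tool", "data": {"deltas": [-2,-4,40,0,0,0.005,85,-2,-4,80,0,0,0.005,85,-2,-4,110,0,0,0.005,85,-2,-4,135,0,0,0.005,85,-2,-4,150,0,0,0.005,85,-2,-4,157,0,0,0.005,85,-2,-4,157,0,0,0.005,75,-2,-4,157,0,0,0.005,65,-2,-4,157,0,0,0.005,55,-2,-4,157,0,0,0.005,40], "force": 60}}

```text
clock: 11.1
eef_pos: [0.4525, -0.2923, 0.0422]
ee_rot: [-3.139, 0.003, -3.123]
wrist_force: [-0.3, 0.1, -1.3]
opening: 0.0488
gripper_force: 63.1
```

Call:
{"op": "drive_tool", "data": {"deltas": [0,0,0,0,0,0,40,0,0,0,0,0,0,40,0,0,0,0,0,0,40]}}

```text
clock: 11.35
eef_pos: [0.4523, -0.2923, 0.0421]
ee_rot: [-3.14, 0.003, -3.123]
wrist_force: [0.6, 0.5, 6.5]
opening: 0.0491
gripper_force: 64.2
```

```bash
python3 - <<'E'
from h import *
rel(500,-2,60,187)
E
```

```text
now [ 452.3 -292.3   42.1] [-179.9     0.18 -178.95] t 11.35 open 0.0491 gf 64.15423393249512 F [0.6 0.5 6.5]
delta [-53.  289.4 -18.3] [-0.002  0.003 -0.104]
```

Call:
{"op": "drive_tool", "data": {"deltas": [0,0,-35,0,0,0,40,0,0,-70,0,0,0,40,-7,40,-70,0,0,-0.03,40,-14,80,-70,0,0,-0.06,40,-21,120,-70,0,0,-0.1,40,-29,160,-70,0,0,-0.1,40,-36,200,-65,0,0,-0.1,40,-44,240,-60,0,0,-0.1,40,-50,272,-50,0,0,-0.1,40,-53,289,-45,0,0,-0.1,40]}}

```text
clock: 12.18
eef_pos: [0.4986, 0.0017, 0.0851]
ee_rot: [3.141, 0.001, -3.02]
wrist_force: [-0.3, 0.1, -1.8]
opening: 0.0486
gripper_force: 64.7
```

Call:
{"op": "drive_tool", "data": {"deltas": [0,0,0,0,0,0,40,0,0,0,0,0,0,40]}}

```text
clock: 12.35
eef_pos: [0.4986, -0.0009, 0.0854]
ee_rot: [-3.141, -0.0, -3.021]
wrist_force: [0.1, 0.3, -1.3]
opening: 0.0488
gripper_force: 64.7
```

```bash
python3 - <<'E'
from h import *
rel(500,-2,36,187)
E
```

```text
now [498.6  -0.9  85.4] [-1.7998e+02 -2.0000e-02 -1.7309e+02] t 12.35 open 0.0488 gf 64.69487428665161 F [ 0.1  0.3 -1.3]
delta [-1.3 -1.3 49.4] [-0.    -0.    -0.002]
```

Call:
{"op": "drive_tool", "data": {"deltas": [0,0,25,0,0,0,40,0,0,40,0,0,0,40,0,0,46,0,0,0,40,0,0,49,0,0,0,40,0,0,49,0,0,0,40,0,0,49,0,0,0,60,0,0,49,0,0,0,80,0,0,49,0,0,0,80,0,0,49,0,0,0,80]}}

```text
clock: 13.1
eef_pos: [0.4994, -0.002, 0.0369]
ee_rot: [-3.141, 0.001, -3.024]
wrist_force: [-0.6, 0.1, -0.2]
opening: 0.0804
gripper_force: 0.0
```

```bash
python3 - <<'E'
from h import *
s=snapshot("wrist");print(blob(s,"green",(318,220),.034,200,150));rel(500,-2,36,187)
E
```

```text
(array([482.7,  -5.4]), array([117.7,  47.2]), 6.4)
now [499.2  -1.8  36.7] [-1.7999e+02  5.0000e-02 -1.7324e+02] t 13.15 open 0.0801 gf 0.0 F [-0.4 -0.2 -0.1]
delta [-0.8 -0.3  0.7] [-0.     0.001 -0.004]
```

Call:
{"op": "drive_tool", "data": {"deltas": [20,0,0,0,0,0,80,40,0,0,0,0,0,80,58,0,0,0,0,0,80,58,0,0,0,0,0,70,58,0,0,0,0,0,60,58,0,0,0,0,0,40,58,0,0,0,0,0,40,58,0,0,0,0,0,40], "force": 80}}

```text
clock: 13.82
eef_pos: [0.4429, -0.0088, 0.0373]
ee_rot: [-3.141, 0.002, -3.023]
wrist_force: [-3.1, -0.5, 8.5]
opening: 0.0485
gripper_force: 83.1
```

Call:
{"op": "drive_tool", "data": {"deltas": [0,0,-15,0,0,0,40,0,0,-30,0,0,0,40,0,0,-45,0,0,0,40,0,0,-45,0,0,0,40]}}

```text
clock: 14.15
eef_pos: [0.4446, -0.0089, 0.0838]
ee_rot: [-3.14, 0.005, -3.023]
wrist_force: [1.4, 0.2, -0.8]
opening: 0.0482
gripper_force: 82.8
```

```bash
python3 - <<'E'
from h import *
a=np.radians(7);u=np.array([np.cos(a),np.sin(a)])
g=np.array([680.,134.5])-83*u; print(g)
rel(*(g-170*u),80.5,187);rel(*g,80.5,187)
E
```

```text
[597.61866941 124.3848445 ]
now [444.6  -8.9  83.8] [-179.91    0.31 -173.21] t 14.15 open 0.0482 gf 82.78477549552917 F [ 1.4  0.2 -0.8]
delta [  2.3 113.7   3.1] [-0.002  0.005 -0.004]
now [444.6  -8.9  83.8] [-179.91    0.31 -173.21] t 14.15 open 0.0482 gf 82.78477549552917 F [ 1.4  0.2 -0.8]
delta [-167.7  114.3    4. ] [-0.002  0.005 -0.004]
```

Call:
{"op": "drive_tool", "data": {"deltas": [2,25,0,0,0,0,40,2,55,0,0,0,0,40,2,85,0,0,0,0,40,2,105,0,0,0,-0.004,40,2,114,0,0,0,-0.004,40,2,114,0,0,0,-0.004,40,2,114,0,0,0,-0.004,40]}}

```text
clock: 14.73
eef_pos: [0.4261, 0.1045, 0.0809]
ee_rot: [-3.141, -0.0, -3.018]
wrist_force: [-0.2, -0.7, -1.0]
opening: 0.0484
gripper_force: 83.0
```

```bash
python3 - <<'E'
from h import *
s=snapshot("top")
print("caseG",blob(s,"green",proj(s,[.49,.11,.079]),.079,40));print("cubG",blob(s,"green",(253,167),.089,27))
a=np.radians(7);u=np.array([np.cos(a),np.sin(a)]);g=np.array([680.,134.5])-83*u
rel(*g,81,187)
E
```

```text
caseG (array([496.3, 110.6]), array([113. ,  45.1]), 7.5)
cubG (array([679.4, 133.6]), array([112.7,  79.6]), 8.4)
now [426.2 104.   80.9] [-179.97   -0.   -173.  ] t 14.78 open 0.0484 gf 82.97843098640442 F [-0.3 -0.7 -0.5]
delta [-1.726e+02 -7.000e-01 -1.000e-01] [-0. -0.  0.]
```

Call:
{"op": "drive_tool", "data": {"deltas": [-25,0,0,0,0,0,40,-45,0,0,0,0,0,40,-60,0,0,0,0,0,40,-70,0,0,0,0,0,40,-80,0,0,0,0,0,40,-90,0,0,0,0,0,40,-100,0,0,0,0,0,40]}}

```text
clock: 15.37
eef_pos: [0.5252, 0.1159, 0.081]
ee_rot: [-3.142, -0.001, -3.021]
wrist_force: [0.1, -0.5, -1.1]
opening: 0.0487
gripper_force: 83.0
```

Call:
{"op": "drive_tool", "data": {"deltas": [-15,0,0,0,0,0,40,-30,0,0,0,0,0,40,-42,0,0,0,0,0,40,-52,0,0,0,0,0,40,-57,0,0,0,0,0,40,-60,0,0,0,0,0,40,-60,0,0,0,0,0,40]}}

```text
clock: 15.95
eef_pos: [0.5846, 0.1236, 0.081]
ee_rot: [3.142, -0.001, -3.02]
wrist_force: [0.1, -0.3, -1.5]
opening: 0.0485
gripper_force: 83.0
```

Call:
{"op": "drive_tool", "data": {"deltas": [-3,0,1,0,0,0,40,-6,0,2,0,0,0,40,-8,0,3,0,0,0,40,-9,0,3,0,0,0,40,-10,0,3,0,0,0,40,-10,0,3,0,0,0,40]}}

```text
clock: 16.45
eef_pos: [0.5946, 0.1252, 0.0783]
ee_rot: [3.141, 0.0, -3.019]
wrist_force: [-0.7, -0.3, -0.7]
opening: 0.0481
gripper_force: 83.0
```

Call:
{"op": "drive_tool", "data": {"deltas": [-1,0,0,0,0,0,40,-2,0,0,0,0,0,40,-3,0,0,0,0,0,40,-3,0,0,0,0,0,40]}}

```text
clock: 16.78
eef_pos: [0.5977, 0.1256, 0.0784]
ee_rot: [3.142, 0.0, -3.019]
wrist_force: [0.6, 0.2, -0.9]
opening: 0.0486
gripper_force: 83.0
```

Call:
{"op": "drive_tool", "data": {"deltas": [-1,0,0,0,0,0,40,-2,0,0,0,0,0,40,-2,0,0,0,0,0,40]}}

```text
clock: 17.03
eef_pos: [0.5997, 0.1258, 0.0783]
ee_rot: [3.142, 0.0, -3.019]
wrist_force: [0.3, 0.6, -1.7]
opening: 0.0483
gripper_force: 83.0
```

Call:
{"op": "drive_tool", "data": {"deltas": [-1,0,0,0,0,0,40,-2,0,0,0,0,0,40,-2,0,0,0,0,0,40]}}

```text
clock: 17.28
eef_pos: [0.6005, 0.1259, 0.078]
ee_rot: [3.142, -0.002, -3.019]
wrist_force: [-2.9, -1.1, -0.5]
opening: 0.0483
gripper_force: 83.1
```

The force shows contact with the back starting. I'll push 2 mm more, ease off, release and withdraw.

Call:
{"op": "drive_tool", "data": {"deltas": [-1,0,0,0,0,0,40,-2,0,0,0,0,0,40]}}

```text
clock: 17.45
eef_pos: [0.6006, 0.1259, 0.0775]
ee_rot: [-3.141, -0.006, -3.019]
wrist_force: [-10.4, -2.9, 2.1]
opening: 0.0485
gripper_force: 83.4
```

Call:
{"op": "drive_tool", "data": {"deltas": [3,0,0,0,0,0,40,3,0,1,0,0,0,40,3,0,1,0,0,0,55,3,0,1,0,0,0,70,3,0,1,0,0,0,82,3,0,1,0,0,0,82,40,0,-10,0,0,0,82,80,0,-40,0,0,0,82,100,0,-80,0,0,0,82,130,0,-100,0,0,0,82]}}

```text
clock: 18.28
eef_pos: [0.478, 0.1107, 0.1772]
ee_rot: [3.142, 0.002, -3.02]
wrist_force: [1.1, -0.4, 0.8]
opening: 0.082
gripper_force: 0.0
```

```bash
python3 - <<'E'
from h import *
s=snapshot("top");cv2.imwrite("pics/t5.png",cv2.resize(s["img"][120:220,140:520,::-1],None,fx=2.1,fy=2.1,interpolation=2))
s=snapshot("scene");cv2.imwrite("pics/s5.png",cv2.resize(s["img"][120:330,200:470,::-1],None,fx=2.8,fy=2.8))
E
```

```text
(no output)
```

View pics/t5.png

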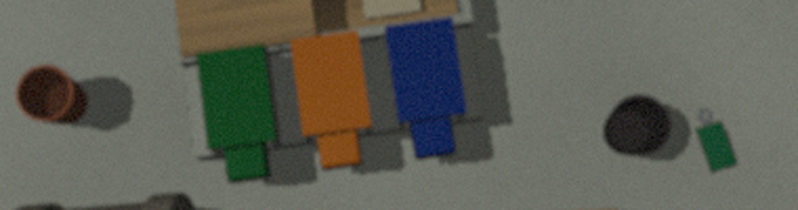

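View pics/s5.png

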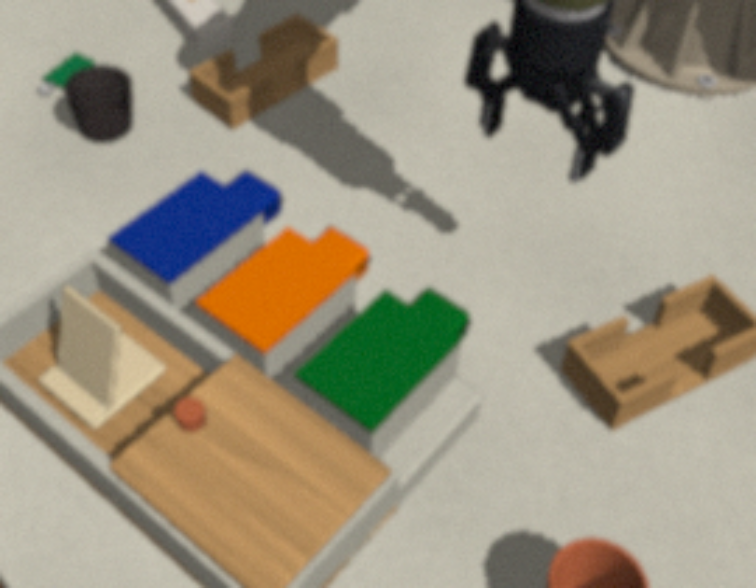

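All three tails stick out alike: green (crop 247,160), orange (340,150) and blue (433,137). The cup, tealight holder and fob haven't moved. I'm handing in.

```bash
python3 -c "
from bench import *
print(hand_in())"
```

```text
the job is handed in; nothing more can be done
None
```

The green and orange cases are in their own cubbies, each pushed in until the wrist force showed it meeting the back wall; the last pictures show nothing else moved, and the job was handed in at about 18 s of the 67 s (no verdict was returned).

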